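# Put the portafilter away in its foam pocket

## Task

Put the portafilter (round steel head, black handle) away in the grey foam insert: lay it level over the pocket cut to its outline, head into the wide end and handle into the slot, and press it down until it is fully home. Let go of it, and do not knock over the espresso cup.

Things in the scene. Friction and masses are not known exactly. Their poses are not given: they have to be found in the camera images.
- portafilter_grip (a point): Portafilter lying flat: round steel head (60 mm across, 32 high), straight black handle; 180 mm long, 0.3 kg. Point: on the handle beside the head, near the centre of mass, 15 mm above the underside; good place to grip across from above. z up, x from head to handle end: head centre x=-55 mm, handle x=-9 to 95, 26 wide (y), 30 high. The sieve (84 mm flat head, thin handle) is a bystander.
- pocket (a point): Keyhole pocket in a grey foam insert (fixed, 240x260 mm, top 30 mm above table). Point and axes: where portafilter_grip lies when home, 15 mm above the pocket floor (floor 10 above table). Head end 76 mm wide, slot 42, ends at x=103; edges bevelled 8 mm out. Finger recess to floor depth crosses here, x -25..25, y -70..70. Springy bulges in the slot, x 30..60, must be pushed past, 10-20 N.
- cup: Stainless steel espresso cup, 58 mm across and 58 mm high, standing on a grey coaster; bystander. Origin at the centre of its underside, z up.
There are look-alikes about, which are no part of the job. What is shaped like the part that bears portafilter_grip but orange or pink is not meant.

How it is judged (in metres and radians):
On the way:
1. the fingers press the portafilter home: it reaches the pocket floor (less than 3.5 mm above home, within 12 mm sideways) with the fingers on it (contact force between the fingers and portafilter above 1 N and horizontal distance between portafilter_grip and pocket below 0.012 m and z of portafilter_grip in the frame of pocket below 0.0035 m), for 0.1 s.
At the end, for the whole second after the job is handed in: The portafilter lies level in its pocket, pressed to the floor: its grip point within 12 mm sideways of the pocket point and less than 3.5 mm above it, along the pocket within 10 degrees, tilted less than 5.7 degrees (horizontal distance between portafilter_grip and pocket below 0.012 m and angle between the x axis of portafilter_grip and the x axis of pocket, either way round below 0.18 rad and z of portafilter_grip in the frame of pocket below 0.0035 m and angle between portafilter_grip's own z axis and vertical below 0.1 rad); the robot touches nothing.
It fails at once if the cup is knocked over (angle between cup's own z axis and vertical above 0.6 rad).
It also fails if it takes over 40 s, if anything falls off the work surface, if the arm or the gripper's body presses on something with over 40 N, if the wrist force passes 120 N, or if a joint passes its speed limit or range.

## Robot

A 6-joint arm with a two-finger parallel gripper is mounted at the origin on the work surface. World frame = base frame: x ahead of the robot, y to its left, z up, the work surface at z = 0. Lengths are in m, angles in degrees, forces in N, time in s.
With the tool pointing down it reaches from about 0.4 to 0.825 m from the base axis. Payload 7 kg.
Tool frame: the origin (TCP) lies midway between the tips of the shut fingers; the grasp point (between the pads) lies 19 mm behind it; z points along the fingers, y is the line along which they close (so a half turn about z gives the same grasp; the last joint's range is limited). The gripper opens to 88 mm and grips with 3 to 60 N. Pads are 19 mm wide; open, the fingers measure 130 mm over their backs; the gripper's body (78 mm by 193 mm) begins 47 mm behind the grasp point.
Start: joints at [-59.124, 20.546, 0.682, 0, -70.136, -16.507], TCP at [0.167, -0.654, 0.227] pointing down, gripper open.
Joint ranges: [-176.03, 176.03], [-82.01, 121.73], [-58.28, 71.71], [-173.87, 95.51], [-174.79, -0.11], [-173.66, 173.66]. Speed limits (degrees/s): [136.94, 136.94, 172.46, 180, 180, 180].

## Interface

Orientations are given as [roll, pitch, yaw] about the fixed x, y, z axes, in that order (R = Rz(yaw) Ry(pitch) Rx(roll)).
In Python, from plant import ctrl gives the robot as it stands.
- The arm moves only by the tool step_arm, never from a script. Its argument "rows" is a list of rows, each a list of 3 entries, a list of its own where there are three numbers: the closure, from 0 (fully open) to 1 (shut), then the shift along the world's x, y, z in mm, then the turn, a rotation vector about the world's x, y, z in rad. A call has exactly 5 rows; each row is the pose to reach, as a shift and turn from the pose commanded when the call began; what a row does not reach only later rows make up. A row lasts 1/12 s, in which the tool goes at most 41.7 mm and 7.16 degrees, less where a joint would pass 70% of its speed; a pose out of reach is approached as far as the arm can. A call with a gripper value outside its range is refused whole. The fingers move at their own pace and stop on an object; the grip force is fixed at half the most. Time passes only in rows, so rows that repeat a pose let the fingers close, or fill a call up. It gives the time, the measured TCP pose, the force, the opening and the grip force at its end, in the units of the state.
- ctrl.get_obs(): the state, without advancing time (a new reading comes with each control period).
- ctrl.snapshot(name): name is "side" or "top"; returns the picture (480x640x3 uint8, red, green, blue); there is no depth.
- ctrl.camera_model(name): a dict with "intrinsics" (3x3 intrinsics, pixels), "distortion" ([k1, k2, p1, p2, k3] as OpenCV has them; the pictures are not rectified), "R" (3x3) and "t" (3): a world point X has camera coordinates R X + t. Camera axes: x right, y down, z forward; pixel columns grow to the right and rows downward; lengths in m; the calibration is good to about 2 mm. A picture is of the moment at which its call begins. camera_model takes no time and is no camera call.
- ctrl.close_job(): hands the job in; it is judged then, once.
The state is a dict: "clock": time; "joint_pos": joint angles; "qvel": joint speeds; "tau": joint torques, N m; "tool_pos": TCP position; "orientation": TCP orientation; "force": force on the tool from outside, world axes, zero at the start; "moment": the same for the moment, N m; "opening": finger opening in m; "gripper_force": force on a finger pad.
Only numpy, scipy, OpenCV 4.12 (cv2) and the standard library are available. Lean on these libraries where they do the work, as an engineer would, in place of code of your own. Each camera call takes 0.05 s, during which the arm holds its last target. There are 200 camera calls.

## Working session

There is one attempt and no reset: what is moved stays moved. The work goes in short steps, Python scripts to look and compute and a tool call to move; the robot and the scene stay as the last step left them, time stands still between calls to the robot, and variables do not carry over. Pictures are saved under pics/ and viewed, at most 10 in all, crops included, and the job is handed in when it is done.

Besides the shell and the picture viewer there is one more tool, called after "Request:" by a JSON object that holds its "method" and its "body". step_arm: Moves the arm, as the interface text tells. Its arguments: {"type":"object","properties":{"rows":{"type":"array"}},"required":["rows"]}

```bash
mkdir -p pics; python3 - <<'E'
from plant import ctrl
import cv2
for n in("top","side"):
    cv2.imwrite(f"pics/{n}0.png",ctrl.snapshot(n)[:,:,::-1])
    m=ctrl.camera_model(n);print(n,m)
print(ctrl.get_obs())
E
```

```text
top {'intrinsics': array([[546.43391113,   0.        , 316.60587307],
       [  0.        , 546.43391113, 248.11303514],
       [  0.        ,   0.        ,   1.        ]]), 'distortion': array([-0.07913142,  0.        ,  0.        ,  0.        ,  0.        ]), 'R': array([[ 0.02545352, -0.99940196,  0.02340604],
       [-0.99316227, -0.0279492 , -0.11334702],
       [ 0.11393342, -0.02036091, -0.99327972]]), 't': array([0.20451137, 0.45517822, 1.09280491])}
side {'intrinsics': array([[452.73875116,   0.        , 320.53921375],
       [  0.        , 452.73875116, 243.80491203],
       [  0.        ,   0.        ,   1.        ]]), 'distortion': array([-0.05708629,  0.        ,  0.        ,  0.        ,  0.        ]), 'R': array([[-0.8054453 , -0.59264875,  0.00503255],
       [-0.32990514,  0.44127442, -0.8345295 ],
       [ 0.49236213, -0.67382812, -0.55094028]]), 't': array([0.50988518, 0.08875203, 0.95037385])}
{'clock': 0.1, 'joint_pos': array([-5.91239715e+01,  2.05870246e+01,  6.39106366e-01, -1.68616350e-02,
       -7.01350566e+01, -1.65073082e+01]), 'qvel': array([ 0.09061963, -0.16235181,  0.07189421,  0.04847844, -0.01603857,
        0.0486256 ]), 'tau': array([-1.22171434e-03, -5.84165025e+01,  2.93753314e+01,  7.01560602e+00,
        1.02121293e-02, -6.74826288e-05]), 'tool_pos': array([ 0.16737705, -0.65347487,  0.22572321]), 'orientation': array([ 1.79915941e+02, -8.37977388e-03, -1.65637015e+02]), 'force': array([-0.20306604, -0.05467886, -0.58195493]), 'moment': array([-0.08054477,  0.04108086,  0.02426325]), 'gripper_force': 0.0, 'opening': 0.08812380776668591}
```

View pics/top0.png

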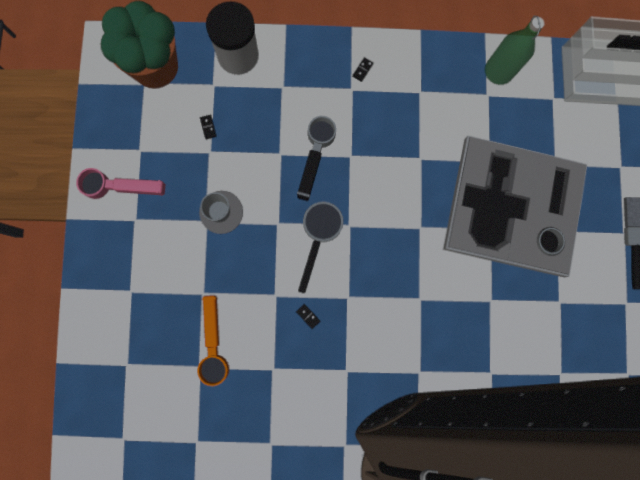

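View pics/side0.png

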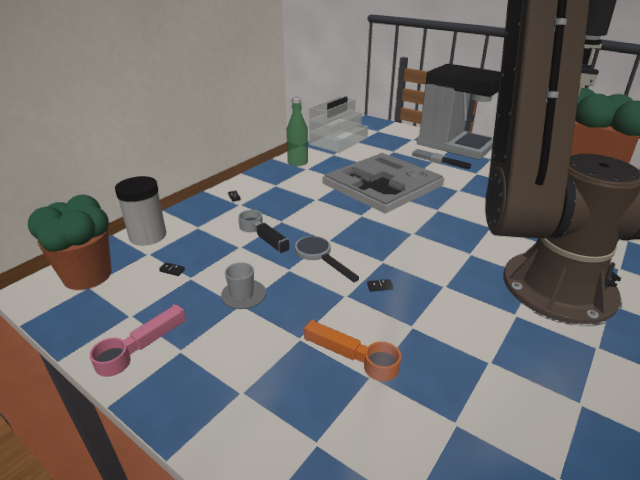

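The top view shows these candidates:
- Steel portafilter: head (321,131), black handle to (304,198).
- Sieve: head (323,222), thin handle to (302,290).
- Pink look-alike at (92,183) and orange one at (212,370).

The first fits the description: small deep steel head and a thick black handle. The pocket is at about (495,200), with the head end at the bottom, and the cup is at (217,208). I'll confirm in an enlarged crop.

```bash
python3 - <<'E'
import cv2,numpy as np
t=cv2.imread("pics/top0.png");s=cv2.imread("pics/side0.png")
f=lambda im,x,y,w,h,k:cv2.resize(im[y:y+h,x:x+w],None,fx=k,fy=k,interpolation=cv2.INTER_CUBIC)
a=np.hstack([f(t,280,105,80,100,3.0*1),f(t,440,130,140,100*1,3)][:1]+[f(t,440,130,150,150,3.0)[:300] if 0 else cv2.resize(t[130:280,440:590],(450,450))[:300]])
# panels: top PF x5 (65..), top pocket x4, side PF x4, side pocket x3
A=f(t,290,110,50,100,5.0)   #250x500
B=f(t,440,130,150,150,3.5)  #525x525
c=np.zeros((525,775,3),np.uint8);c[:500,:250]=A;c[:525,250:]=B
cv2.imwrite("pics/c1.png",c)
C=f(s,230,200,70,60,5.0) #350x300
D=f(s,315,145,135,75,5) #675x375
c=np.zeros((600,700,3),np.uint8);c[:225,:263]=cv2.resize(C,(263,225));c[225:600,:675]=D
c[:225,263:]=0
cv2.imwrite("pics/c2.png",c)
E
```

```text
(no output)
```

View pics/c1.png

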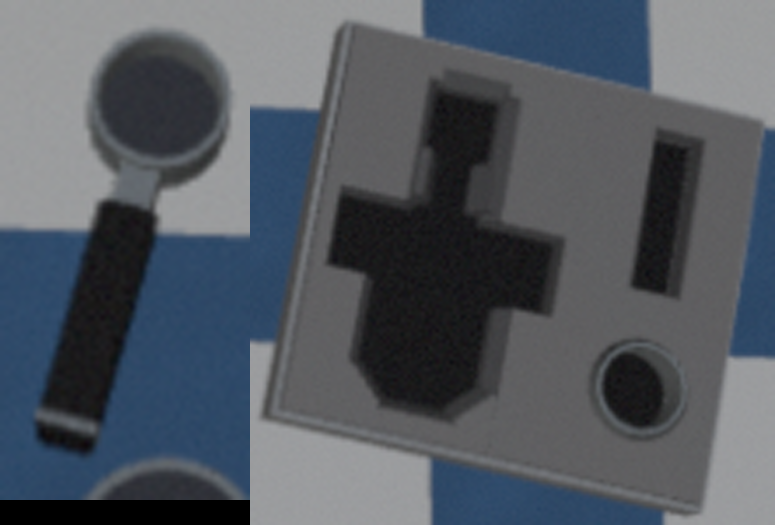

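View pics/c2.png

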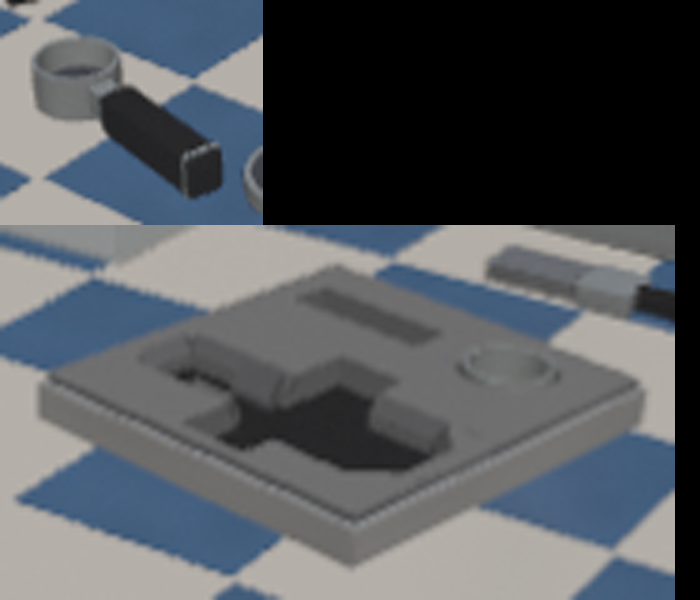

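The crop confirms the steel portafilter: its rim centre is about (322,129) and its handle end is at (303,194). The pocket's recess and slot are clearly visible. Next I'll triangulate.

```bash
cat > h.py <<'E'
from plant import ctrl
import cv2,numpy as np
M={n:ctrl.camera_model(n) for n in("top","side")}
def ray(n,p):
    m=M[n];u=cv2.undistortPoints(np.array([[p]],float),m["intrinsics"],m["distortion"])[0,0]
    return -m["R"].T@m["t"], m["R"].T@np.array([u[0],u[1],1])
def onz(n,p,z):
    c,d=ray(n,p);return c+d*(z-c[2])/d[2]
def tri(a,b):
    c1,d1=ray("top",a);c2,d2=ray("side",b)
    s=np.linalg.lstsq(np.c_[d1,-d2],c2-c1,rcond=None)[0]
    p,q=c1+s[0]*d1,c2+s[1]*d2;return (p+q)/2,np.linalg.norm(p-q)
def proj(n,X):
    m=M[n];return cv2.projectPoints(np.atleast_2d(np.array(X,float)),cv2.Rodrigues(m["R"])[0],m["t"],m["intrinsics"],m["distortion"])[0][:,0]
E
python3 - <<'E'
from h import *
np.set_printoptions(precision=4,suppress=True)
print("head",tri((322.2,129.4),(250.5,215.4)),onz("top",(322.2,129.4),.032))
print("end",tri((303.4,194.4),(283.5,240.2)),onz("top",(303.4,194.4),.03))
T=lambda x,y:(440+(x-250)/3.5,130+y/3.5);S=lambda x,y:(315+x/5,145+(y-225)/5)
for t,s in zip([(348,22),(763,122),(700,512),(270,412)],[(42,380),(338,265),(642,383),(353,525)]):
    print("corner",tri(T(*t),S(*s)),onz("top",T(*t),.03))
for t in [(342,187),(330,263),(564,240),(550,315)]: print("rec",onz("top",T(*t),.03),onz("top",T(*t),.01))
for t in [(437,88),(497,97)]: print("slotend floor",onz("top",T(*t),.01))
for t in [(443,70),(515,95)]: print("slotend bevel",onz("top",T(*t),.03))
print("head floor end",onz("top",T(422,406),.01))
E
```

```text
head (array([0.6986, 0.2106, 0.0275]), np.float64(0.002593243682092467)) [0.6982 0.2115 0.032 ]
end (array([0.5593, 0.2463, 0.0256]), np.float64(0.0016792922694842554)) [0.5591 0.2467 0.03  ]
corner (array([ 0.6981, -0.1008,  0.02  ]), np.float64(0.0022035942242725187)) [ 0.6957 -0.0972  0.03  ]
corner (array([ 0.6452, -0.3616,  0.0219]), np.float64(0.0033478445394928497)) [ 0.6443 -0.3564  0.03  ]
corner (array([ 0.4055, -0.3119,  0.0222]), np.float64(0.0007416702580262696)) [ 0.4046 -0.3082  0.03  ]
corner (array([ 0.4573, -0.0505,  0.0221]), np.float64(0.0015691316338317)) [ 0.4571 -0.0481  0.03  ]
rec [ 0.5934 -0.0922  0.03  ] [ 0.5984 -0.0982  0.01  ]
rec [ 0.5471 -0.0845  0.03  ] [ 0.5511 -0.0903  0.01  ]
rec [ 0.566  -0.2279  0.03  ] [ 0.5704 -0.2364  0.01  ]
rec [ 0.5201 -0.2181  0.03  ] [ 0.5237 -0.2264  0.01  ]
slotend floor [ 0.6628 -0.1585  0.01  ]
slotend floor [ 0.6587 -0.1962  0.01  ]
slotend bevel [ 0.6681 -0.1553  0.03  ]
slotend bevel [ 0.6544 -0.1997  0.03  ]
head floor end [ 0.4657 -0.146   0.01  ]
```

Estimates, in metres:

| Item | x | y | yaw |
|---|---|---|---|
| Portafilter grip | 0.645 | 0.225 | 166° (head to handle) |
| Pocket | 0.5565 | −0.156 | −11.4° |

Plan: grasp at tool yaw 166°, then turn about +183° while carrying. Joint 6 stays in range.

Request:
{"method": "step_arm", "body": {"rows": [[0,[19,35,0],[0,0,-0.1]],[0,[38,70,0],[0,0,-0.2]],[0,[57,105,0],[0,0,-0.3]],[0,[76,140,0],[0,0,-0.4]],[0,[95,175,0],[0,0,-0.5]]]}}

```text
clock: 0.52
tool_pos: [0.2627, -0.4771, 0.2261]
orientation: [180.0, -0.0, 165.4]
force: [2.1, -0.3, 1.3]
opening: 0.0876
gripper_force: 0.0
```

Request:
{"method": "step_arm", "body": {"rows": [[0,[19,35,0],[0,0,0]],[0,[38,70,0],[0,0,0]],[0,[57,105,0],[0,0,0]],[0,[76,140,0],[0,0,0]],[0,[95,175,0],[0,0,0]]]}}

```text
clock: 0.93
tool_pos: [0.3578, -0.302, 0.2265]
orientation: [180.0, 0.0, 165.7]
force: [1.2, -0.3, -0.3]
opening: 0.0874
gripper_force: 0.0
```

Request:
{"method": "step_arm", "body": {"rows": [[0,[19,35,0],[0,0,0]],[0,[38,70,0],[0,0,0]],[0,[57,105,0],[0,0,0]],[0,[76,140,0],[0,0,0]],[0,[95,175,0],[0,0,0]]]}}

```text
clock: 1.35
tool_pos: [0.4528, -0.1268, 0.2267]
orientation: [180.0, 0.0, 165.7]
force: [1.0, -1.3, 0.3]
opening: 0.0877
gripper_force: 0.0
```

Request:
{"method": "step_arm", "body": {"rows": [[0,[19,35,-5],[0,0,0]],[0,[38,70,-10],[0,0,0]],[0,[57,105,-15],[0,0,0]],[0,[76,140,-20],[0,0,0]],[0,[95,175,-25],[0,0,0]]]}}

```text
clock: 1.77
tool_pos: [0.5478, 0.0481, 0.2012]
orientation: [-180.0, -0.0, 165.7]
force: [0.7, -0.9, 0.0]
opening: 0.0874
gripper_force: 0.0
```

Request:
{"method": "step_arm", "body": {"rows": [[0,[19,35,-20],[0,0,0]],[0,[38,70,-40],[0,0,0]],[0,[57,105,-60],[0,0,0]],[0,[76,140,-80],[0,0,0]],[0,[97,176,-100],[0,0,0]]]}}

```text
clock: 2.18
tool_pos: [0.6374, 0.2112, 0.1071]
orientation: [-180.0, -0.0, 165.7]
force: [0.9, -1.3, -0.5]
opening: 0.0879
gripper_force: 0.0
```

```bash
python3 - <<'E'
from h import *
print(ctrl.get_obs()["tool_pos"],ctrl.get_obs()["joint_pos"])
t=ctrl.snapshot("top")[:,:,::-1];s=ctrl.snapshot("side")[:,:,::-1]
f=lambda im,x,y,w,h,k:cv2.resize(im[y:y+h,x:x+w],None,fx=k,fy=k,interpolation=cv2.INTER_CUBIC)
cv2.imwrite("pics/c3.png",np.hstack([f(t,270,90,100,150,4),f(s,220,140,100,150,4)]))
g=[.6451,.2246,.015]
print(proj("top",g),proj("side",g))
E
```

```text
[0.63739189 0.21116195 0.10709643] [ 3.49210299e+01  2.54027962e+01 -8.27292491e+00 -1.22892122e-02
 -5.63774350e+01 -1.39183439e+02]
[[315.0926032  156.12879701]] [[262.29352678 228.51216737]]
```

View pics/c3.png

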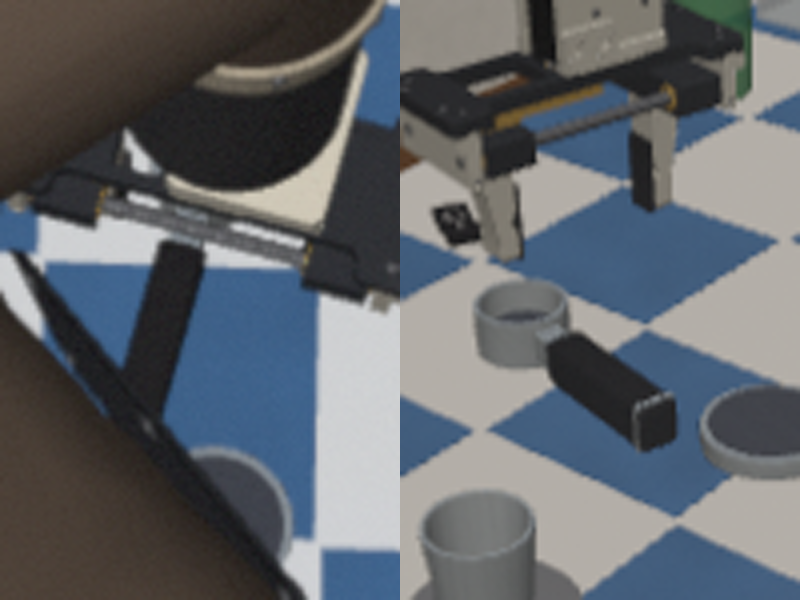

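The gripper straddles the line of the handle. The projected grip point falls on the handle just beside the neck in both views, at crop pixels (180,264) and (569,354). I'll descend and grip.

Request:
{"method": "step_arm", "body": {"rows": [[0,[4,7,-10],[0,0,0]],[0,[8,13,-25],[0,0,0]],[0,[8,13,-45],[0,0,0]],[0,[8,13,-65],[0,0,0]],[0,[8,13,-80],[0,0,0]]]}}

```text
clock: 2.7
tool_pos: [0.6445, 0.2217, 0.0267]
orientation: [-180.0, -0.0, 165.7]
force: [-0.7, 0.2, -0.8]
opening: 0.0877
gripper_force: 0.0
```

Request:
{"method": "step_arm", "body": {"rows": [[0,[0,0,-10],[0,0,0]],[0,[0,0,-18],[0,0,0]],[0,[0,0,-22],[0,0,0]],[0,[0,0,-22],[0,0,0]],[0,[0,0,-22],[0,0,0]]]}}

```text
clock: 3.12
tool_pos: [0.6457, 0.2226, 0.0072]
orientation: [180.0, 0.0, 165.7]
force: [-0.0, 0.1, 0.3]
opening: 0.0873
gripper_force: 0.0
```

Request:
{"method": "step_arm", "body": {"rows": [[1,[0,0,0],[0,0,0]],[1,[0,0,0],[0,0,0]],[1,[0,0,0],[0,0,0]],[1,[0,0,0],[0,0,0]],[1,[0,0,0],[0,0,0]]]}}

```text
clock: 3.53
tool_pos: [0.6454, 0.2226, 0.007]
orientation: [180.0, 0.0, 165.7]
force: [-0.1, 0.1, -0.4]
opening: 0.0597
gripper_force: 0.0
```

Request:
{"method": "step_arm", "body": {"rows": [[1,[0,0,-3],[0,0,0]],[1,[0,0,-3],[0,0,0]],[1,[0,0,-3],[0,0,0]],[1,[0,0,-3],[0,0,0]],[1,[0,0,-3],[0,0,0]]]}}

```text
clock: 3.95
tool_pos: [0.6454, 0.2228, 0.0036]
orientation: [180.0, 0.0, 165.7]
force: [0.3, 1.3, -1.0]
opening: 0.0267
gripper_force: 0.5
```

Request:
{"method": "step_arm", "body": {"rows": [[1,[0,0,0],[0,0,0]],[1,[0,0,0],[0,0,0]],[1,[0,0,0],[0,0,0]],[1,[0,0,0],[0,0,0]],[1,[0,0,0],[0,0,0]]]}}

```text
clock: 4.37
tool_pos: [0.6452, 0.2225, 0.0035]
orientation: [-180.0, -0.0, 165.7]
force: [0.9, 0.4, -1.5]
opening: 0.0259
gripper_force: 30.0
```

Request:
{"method": "step_arm", "body": {"rows": [[1,[0,0,15],[0,0,0]],[1,[0,0,40],[0,0,0]],[1,[0,0,65],[0,0,0]],[1,[0,0,85],[0,0,0]],[1,[0,0,100],[0,0,0]]]}}

```text
clock: 4.78
tool_pos: [0.6454, 0.2225, 0.1054]
orientation: [180.0, 0.0, 165.7]
force: [0.5, -0.1, -2.3]
opening: 0.0256
gripper_force: 30.0
```

Request:
{"method": "step_arm", "body": {"rows": [[1,[-4,-15,5],[0,0,0.11]],[1,[-8,-32,10],[0,0,0.22]],[1,[-12,-49,15],[0,0,0.33]],[1,[-16,-66,15],[0,0,0.44]],[1,[-20,-83,15],[0,0,0.55]]]}}

```text
clock: 5.2
tool_pos: [0.6245, 0.1386, 0.1186]
orientation: [180.0, -0.0, -162.5]
force: [0.0, -0.8, -3.5]
opening: 0.0261
gripper_force: 30.0
```

Request:
{"method": "step_arm", "body": {"rows": [[1,[-4,-17,0],[0,0,0.11]],[1,[-8,-34,0],[0,0,0.22]],[1,[-12,-51,0],[0,0,0.33]],[1,[-16,-68,0],[0,0,0.44]],[1,[-20,-85,0],[0,0,0.55]]]}}

```text
clock: 5.62
tool_pos: [0.6043, 0.0535, 0.1182]
orientation: [180.0, -0.1, -131.0]
force: [-0.2, 0.8, -3.0]
opening: 0.0255
gripper_force: 30.0
```

Request:
{"method": "step_arm", "body": {"rows": [[1,[-4,-17,0],[0,0,0.11]],[1,[-8,-34,0],[0,0,0.22]],[1,[-12,-51,0],[0,0,0.33]],[1,[-16,-68,0],[0,0,0.44]],[1,[-20,-85,0],[0,0,0.55]]]}}

```text
clock: 6.03
tool_pos: [0.5843, -0.0314, 0.1182]
orientation: [179.9, -0.0, -99.4]
force: [1.0, 0.1, -3.0]
opening: 0.0255
gripper_force: 30.0
```

Request:
{"method": "step_arm", "body": {"rows": [[1,[-4,-17,0],[0,0,0.11]],[1,[-8,-34,0],[0,0,0.22]],[1,[-12,-51,0],[0,0,0.33]],[1,[-16,-68,0],[0,0,0.44]],[1,[-20,-85,0],[0,0,0.55]]]}}

```text
clock: 6.45
tool_pos: [0.5643, -0.1163, 0.1183]
orientation: [179.9, 0.0, -67.9]
force: [0.3, -0.9, -3.1]
opening: 0.0255
gripper_force: 30.0
```

Request:
{"method": "step_arm", "body": {"rows": [[1,[-2,-12,0],[0,0,0.11]],[1,[-4,-24,0],[0,0,0.22]],[1,[-6,-32,0],[0,0,0.33]],[1,[-8,-38,0],[0,0,0.44]],[1,[-9,-41,0],[0,0,0.55]]]}}

```text
clock: 6.87
tool_pos: [0.5552, -0.1573, 0.1182]
orientation: [180.0, 0.1, -36.5]
force: [-0.2, 0.3, -2.2]
opening: 0.0256
gripper_force: 30.0
```

Request:
{"method": "step_arm", "body": {"rows": [[1,[0,0,0],[0,0,0.1]],[1,[0,0,-10],[0,0,0.2]],[1,[0,0,-25],[0,0,0.3]],[1,[0,0,-40],[0,0,0.4]],[1,[1,1,-55],[0,0,0.438]]]}}

```text
clock: 7.28
tool_pos: [0.5564, -0.1556, 0.0629]
orientation: [-180.0, 0.0, -11.3]
force: [-0.1, -0.0, -3.2]
opening: 0.0259
gripper_force: 30.0
```

```bash
python3 - <<'E'
from h import *
o=ctrl.get_obs();print(o["tool_pos"],o["orientation"],o["joint_pos"])
t=ctrl.snapshot("top")[:,:,::-1];s=ctrl.snapshot("side")[:,:,::-1]
f=lambda im,x,y,w,h,k:cv2.resize(im[y:y+h,x:x+w],None,fx=k,fy=k,interpolation=cv2.INTER_CUBIC)
c=np.zeros((600,800,3),np.uint8);c[:600,:400]=f(t,440,130,100,150,4);c[:300,400:]=f(s,315,135,135,100,4)[:300,60:460]
c[300:,400:]=0
cv2.imwrite("pics/c4.png",c)
E
```

```text
[ 0.55643952 -0.15559956  0.06287716] [-1.79993827e+02  4.06810819e-02 -1.13222535e+01] [ 3.75331623e+00  2.05375728e+01 -2.33160015e+01 -2.29241166e-02
 -4.61841034e+01  7.49403049e+01]
```

View pics/c4.png

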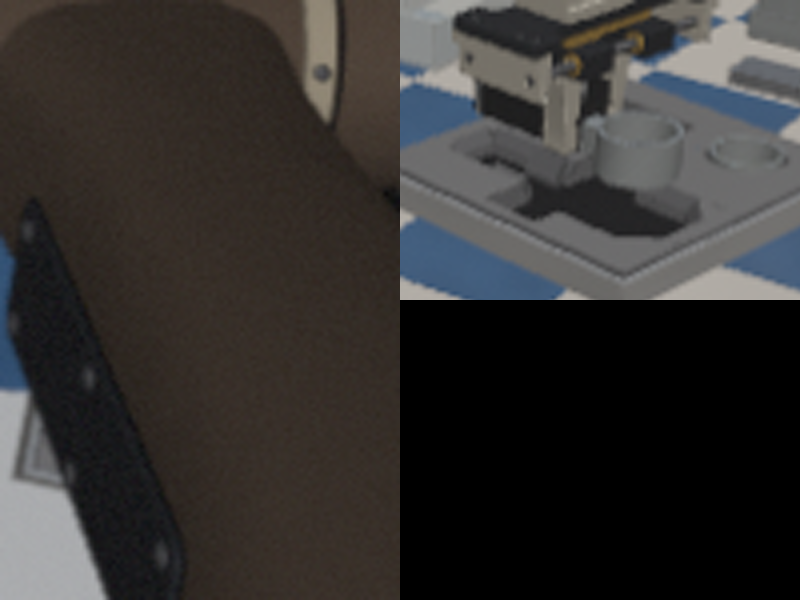

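The side crop shows the portafilter level and the head over the wide end, with its rim centre at about (390.5,167). The top view is blocked by the arm. I'll check the head position numerically.

```bash
python3 - <<'E'
from h import *
for d in (-.063,-.055,-.047):
    a=np.radians(-11.3);print(d,proj("side",[.5564+d*np.cos(a),-.1556+d*np.sin(a),.0914]))
# pocket recess / pocket features predicted vs side pic0
a=np.radians(-11.4)
for x,y,z in [(-.025,-.07,.03),(.025,-.07,.03),(.025,.07,.03),(-.025,.07,.03),(.111,.0,.03),(-.055,0,.01)]:
    print((x,y),(proj("side",[.5565+x*np.cos(a)-y*np.sin(a),-.156+x*np.sin(a)+y*np.cos(a),z])[0]-[315,145])*5+[0,225])
E
```

```text
-0.063 [[392.18315774 165.95133631]]
-0.055 [[389.94979709 165.0660492 ]]
-0.047 [[387.73357796 164.18789861]]
(-0.025, -0.07) [403.95960208 374.35681611]
(0.025, -0.07) [340.09788441 348.13075596]
(0.025, 0.07) [177.90439831 415.11768209]
(-0.025, 0.07) [241.97932951 444.59176985]
(0.111, 0.0) [157.93940006 335.77020995]
(-0.055, 0) [362.40497972 457.33832772]
```

The head matches the prediction within about 2 px, with the same systematic row offset as the foam, so it is aligned. Lowering.

Request:
{"method": "step_arm", "body": {"rows": [[1,[0,0,-6],[0,0,0]],[1,[0,0,-12],[0,0,0]],[1,[0,0,-18],[0,0,0]],[1,[0,0,-23],[0,0,0]],[1,[0,0,-26],[0,0,0]]]}}

```text
clock: 7.8
tool_pos: [0.557, -0.1555, 0.0371]
orientation: [180.0, 0.0, -11.7]
force: [0.2, -0.8, -3.2]
opening: 0.0258
gripper_force: 30.0
```

Request:
{"method": "step_arm", "body": {"rows": [[1,[0,0,-2],[0,0,0]],[1,[0,0,-4],[0,0,0]],[1,[0,0,-6],[0,0,0]],[1,[0,0,-8],[0,0,0]],[1,[0,0,-10],[0,0,0]]]}}

```text
clock: 8.22
tool_pos: [0.5574, -0.1555, 0.0276]
orientation: [-180.0, -0.0, -11.6]
force: [0.0, -0.1, -2.0]
opening: 0.0261
gripper_force: 30.0
```

Request:
{"method": "step_arm", "body": {"rows": [[1,[0,0,-2],[0,0,0]],[1,[0,0,-4],[0,0,0]],[1,[0,0,-6],[0,0,0]],[1,[0,0,-8],[0,0,0]],[1,[0,0,-10],[0,0,0]]]}}

```text
clock: 8.63
tool_pos: [0.5585, -0.1552, 0.0182]
orientation: [-180.0, -0.1, -11.6]
force: [-0.4, 2.7, 8.2]
opening: 0.0257
gripper_force: 30.0
```

Request:
{"method": "step_arm", "body": {"rows": [[1,[0,0,-1],[0,0,0]],[1,[0,0,-2],[0,0,0]],[1,[0,0,-3],[0,0,0]],[1,[0,0,-3.5],[0,0,0]],[1,[0,0,-4],[0,0,0]]]}}

```text
clock: 9.05
tool_pos: [0.5575, -0.1554, 0.0137]
orientation: [-180.0, -0.0, -11.6]
force: [-0.1, 3.0, 4.1]
opening: 0.0256
gripper_force: 30.0
```

Request:
{"method": "step_arm", "body": {"rows": [[1,[0,0,-0.5],[0,0,0]],[1,[0,0,-1],[0,0,0]],[1,[0,0,-1.5],[0,0,0]],[1,[0,0,-1.5],[0,0,0]],[1,[0,0,-1.5],[0,0,0]]]}}

```text
clock: 9.47
tool_pos: [0.5576, -0.1554, 0.0134]
orientation: [180.0, -0.0, -11.6]
force: [-2.0, 4.9, 14.0]
opening: 0.0259
gripper_force: 30.0
```

Contact is stiff at TCP z = 13.4 mm, which matches the floor. I'll open partway, because the recess is narrow, then rise and press the handle with shut fingers over the bulges.

Request:
{"method": "step_arm", "body": {"rows": [[0.4,[0,0,1],[0,0,0]],[0.4,[0,0,1],[0,0,0]],[0.4,[0,0,1],[0,0,0]],[0.4,[0,0,1],[0,0,0]],[0.4,[0,0,1],[0,0,0]]]}}

```text
clock: 9.88
tool_pos: [0.5568, -0.1556, 0.0127]
orientation: [180.0, 0.1, -11.6]
force: [-0.5, -0.2, -0.1]
opening: 0.0506
gripper_force: 0.0
```

Request:
{"method": "step_arm", "body": {"rows": [[0.4,[0,0,8],[0,0,0]],[0.4,[0,0,20],[0,0,0]],[0.4,[0,0,35],[0,0,0]],[1,[0,0,50],[0,0,0]],[1,[0,0,55],[0,0,0]]]}}

```text
clock: 10.3
tool_pos: [0.5585, -0.1556, 0.0706]
orientation: [-180.0, -0.2, -11.6]
force: [1.1, -0.4, 0.2]
opening: 0.0442
gripper_force: 0.0
```

Request:
{"method": "step_arm", "body": {"rows": [[1,[12,-2,0],[0,0,0]],[1,[24,-5,0],[0,0,0]],[1,[36,-7,0],[0,0,0]],[1,[40,-8,0],[0,0,0]],[1,[40,-8,0],[0,0,0]]]}}

```text
clock: 10.72
tool_pos: [0.5977, -0.1636, 0.0677]
orientation: [180.0, 0.0, -11.6]
force: [-1.0, -0.5, 0.3]
opening: 0.0115
gripper_force: 0.0
```

```bash
python3 - <<'E'
from h import *
o=ctrl.get_obs();print(o["tool_pos"],o["opening"],o["force"])
s=ctrl.snapshot("side")[:,:,::-1]
cv2.imwrite("pics/c5.png",cv2.resize(s[130:220,315:450],None,fx=5.5,fy=5.5,interpolation=cv2.INTER_CUBIC))
E
```

```text
[ 0.59769208 -0.16360237  0.06768522] 0.011491658126351018 [-0.96813458 -0.47681098  0.29423464]
```

View pics/c5.png

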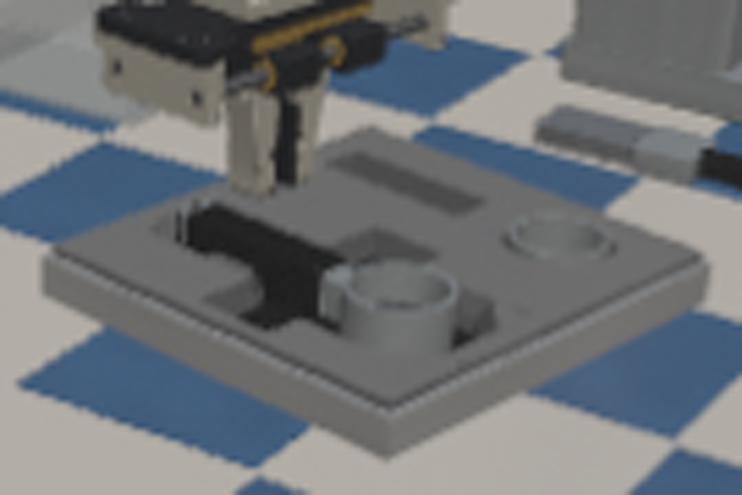

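The portafilter is in the pocket, with its head at (400,300) and its handle in the slot, though the handle end at (185,225) may be slightly proud. Pressing on the handle, whose top should be 40 mm up when home.

Request:
{"method": "step_arm", "body": {"rows": [[1,[0,0,-6],[0,0,0]],[1,[0,0,-12],[0,0,0]],[1,[0,0,-17],[0,0,0]],[1,[0,0,-20],[0,0,0]],[1,[0,0,-22],[0,0,0]]]}}

```text
clock: 11.18
tool_pos: [0.5966, -0.1634, 0.0453]
orientation: [180.0, 0.1, -11.6]
force: [0.3, -1.2, -0.5]
opening: 0.0005
gripper_force: 0.0
```

Request:
{"method": "step_arm", "body": {"rows": [[1,[0,0,-1],[0,0,0]],[1,[0,0,-2],[0,0,0]],[1,[0,0,-3],[0,0,0]],[1,[0,0,-4],[0,0,0]],[1,[0,0,-5],[0,0,0]]]}}

```text
clock: 11.6
tool_pos: [0.5974, -0.1634, 0.0412]
orientation: [-180.0, -0.0, -11.6]
force: [-0.5, -0.9, -0.2]
opening: 0.0003
gripper_force: 0.0
```

Request:
{"method": "step_arm", "body": {"rows": [[1,[0,0,-0.5],[0,0,0]],[1,[0,0,-1],[0,0,0]],[1,[0,0,-1.5],[0,0,0]],[1,[0,0,-2],[0,0,0]],[1,[0,0,-2],[0,0,0]]]}}

```text
clock: 12.02
tool_pos: [0.5973, -0.1635, 0.0403]
orientation: [180.0, -0.0, -11.6]
force: [-4.6, 1.6, 10.9]
opening: 0.0003
gripper_force: 5.0
```

Request:
{"method": "step_arm", "body": {"rows": [[1,[0,0,-0.5],[0,0,0]],[1,[0,0,-1],[0,0,0]],[1,[0,0,-1],[0,0,0]],[1,[0,0,-1],[0,0,0]],[1,[0,0,-1],[0,0,0]]]}}

```text
clock: 12.43
tool_pos: [0.5973, -0.1635, 0.0403]
orientation: [180.0, -0.1, -11.6]
force: [-6.6, 2.2, 16.8]
opening: 0.0005
gripper_force: 8.6
```

Request:
{"method": "step_arm", "body": {"rows": [[1,[0,0,-1],[0,0,0]],[1,[0,0,-2],[0,0,0]],[1,[0,0,-3],[0,0,0]],[1,[0,0,-3],[0,0,0]],[1,[0,0,-3],[0,0,0]]]}}

```text
clock: 12.85
tool_pos: [0.5974, -0.1635, 0.0401]
orientation: [180.0, -0.1, -11.5]
force: [-15.1, 6.4, 40.3]
opening: 0.0007
gripper_force: 20.2
```

Request:
{"method": "step_arm", "body": {"rows": [[1,[0,0,10],[0,0,0]],[1,[0,0,30],[0,0,0]],[1,[0,0,60],[0,0,0]],[1,[0,0,90],[0,0,0]],[1,[0,0,120],[0,0,0]]]}}

```text
clock: 13.27
tool_pos: [0.597, -0.1635, 0.1564]
orientation: [180.0, 0.0, -11.6]
force: [0.9, -0.2, 0.3]
opening: 0.0004
gripper_force: 0.0
```

Request:
{"method": "step_arm", "body": {"rows": [[1,[0,-35,15],[0,0,0]],[1,[0,-70,30],[0,0,0]],[1,[0,-105,40],[0,0,0]],[1,[0,-140,40],[0,0,0]],[1,[0,-170,40],[0,0,0]]]}}

```text
clock: 13.68
tool_pos: [0.5974, -0.3356, 0.1964]
orientation: [180.0, -0.1, -11.6]
force: [1.0, 0.6, -1.0]
opening: 0.0004
gripper_force: 0.0
```

```bash
python3 - <<'E'
from h import *
f=lambda im,x,y,w,h,k:cv2.resize(im[y:y+h,x:x+w],None,fx=k,fy=k,interpolation=cv2.INTER_CUBIC)
s=ctrl.snapshot("side")[:,:,::-1];t=ctrl.snapshot("top")[:,:,::-1]
c=np.zeros((600,800,3),np.uint8);c[:380,:540]=f(s,315,130,135,95,4);c[:600,540:]=f(t,455,130,65,150,4)[:,:260]
cv2.imwrite("pics/c6.png",c)
E
```

```text
(no output)
```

View pics/c6.png

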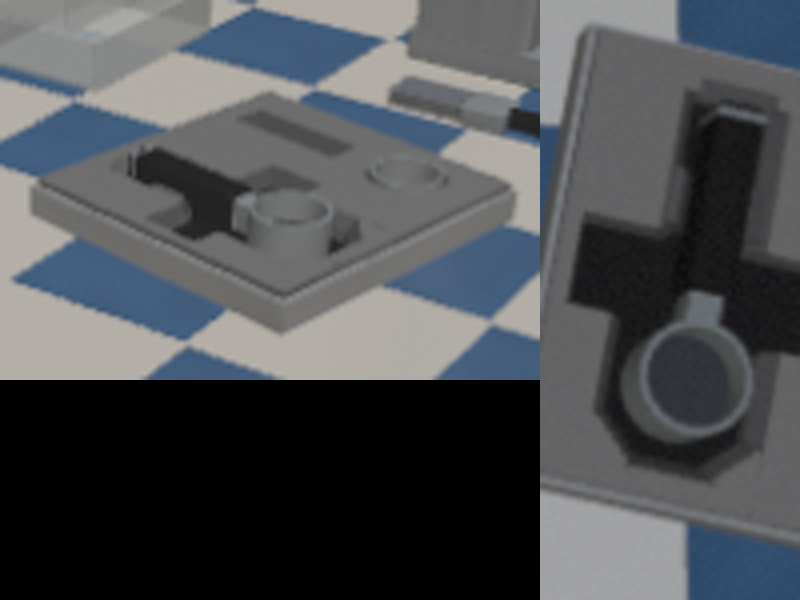

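The portafilter sits inside the pocket with its handle in the slot, and the arm is clear. The handle end at (745,112) is close to the slot end, so I'll check the offset from the rim centre at top pixel (493.5,224.5).

```bash
python3 - <<'E'
from h import *
h=onz("top",(493.5,224.5),.042);e=onz("top",(455+(743-540)/4,130+110/4),.04);a=np.arctan2(*(e-h)[1::-1])
g=h[:2]+.055*np.array([np.cos(a),np.sin(a)]);print(h,e,np.degrees(a),np.linalg.norm((e-h)[:2]),"grip",g)
b=np.radians(-11.4);d=g-[.5565,-.156];print("in pocket",d@[np.cos(b),np.sin(b)],d@[-np.sin(b),np.cos(b)])
E
```

```text
[ 0.50638196 -0.14471384  0.042     ] [ 0.64971229 -0.17421317  0.04      ] -11.629856202700125 0.1463345295224185 grip [ 0.56025282 -0.15580119]
in pocket 0.0036394897703938374 0.0009366569279414724
```

The grip point is about 4 mm sideways from the pocket point, within 12 mm. The yaw error is 0.2° and the height was confirmed by contact. Handing in.

```bash
python3 -c "
from plant import ctrl
print(ctrl.close_job())"
```

```text
the job is handed in; nothing more can be done
None
```

I put the portafilter in its pocket, pressed it to the floor, let go and handed the job in at about 14 s. It lies about 4 mm from the pocket point by my measurement, and the arm kept well clear of the cup; the hand-in gave no verdict.

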